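Put the mixed-up pipe fittings back in their own trays

ROBOT

A 6-joint arm with a two-finger parallel gripper is mounted at the origin on the work surface. World frame = base frame: x ahead of the robot, y to its left, z up, the work surface at z = 0. Lengths are in m, angles in rad, forces in N, time in s.
With the tool pointing down it reaches from about 0.325 to 0.85 m from the base axis. Payload 15.5 kg.
Tool frame: the origin (TCP) lies on the centre line of the jaws, within the pads' length; the fingertips stand r.tip_reach ahead of it and the grasp point (between the pads) lies 8 mm behind it (r.tip_reach is the distance from the TCP to the fingertips, in m); z points along the fingers, y is the direction in which the jaws open and shut (so a half turn about z gives the same grasp; the last joint's range is limited). The gripper opens to 91 mm and grips with 3 to 60 N. Pads are 32 mm wide; open, the fingers measure 118 mm over their backs; the gripper's body (76 mm by 178 mm) begins 60 mm behind the grasp point.
Start: joints at [-1.312, 0.494, 1.345, -0, 1.302, -0.096], TCP at [0.217, -0.586, 0.225] pointing down, gripper open.
Joint ranges: [-2.91, 2.91], [-0.82, 2.16], [0.22, 2.67], [-1.22, 4.37], [0.12, 2.79], [-3.08, 3.08]. Speed limits (rad/s): [1.89, 1.89, 2.57, 3.01, 3.01, 3.01].

INTERFACE

Orientations are given as a unit quaternion [x, y, z, w].
In Python, from station import r gives the robot as it stands.
- The arm moves only by the tool play_rows, never from a script. Its arguments are lists of equal length, an entry for each row: "grip": the finger opening in m, from 0 to 0.0912; "linear": the shift along the world's x, y, z in m, a list of three; "spin": the turn about the world's z in rad. In form: {"grip": [grip, ...], "linear": [[x, y, z], ...], "spin": [spin, ...]}. A call has 1 to 10 rows; each row shifts and turns the commanded pose from where the row before left it; what a row does not reach is not made up. A row lasts 1/12 s, in which the tool goes at most 41.7 mm and 7.16 degrees, less where a joint would pass 70% of its speed; a pose out of reach is approached as far as the arm can. A call is refused whole if a number of a shift passes 0.0417 or a number of a turn 0.125, either way. A call with a gripper value outside its range is refused whole. The fingers move at their own pace and stop on an object; "force" is the grip in N (left out, the last holds). Time passes only in rows, so rows that do not move let the fingers close. It gives the time, the measured TCP pose, the force and the opening at its end, in the units of the state.
- r.state(): the state, without advancing time (a new reading comes with each control period).
- r.camera(name): name is "scene" or "top" or "wrist"; returns the picture (420x560x3 uint8, red, green, blue); there is no depth.
- r.calibration(name): a dict with "K" (3x3 intrinsics, pixels), "R" (3x3) and "t" (3): a world point X has camera coordinates R X + t. Camera axes: x right, y down, z forward; pixel columns grow to the right and rows downward; lengths in m; the calibration is good to about 2 mm. A picture is of the moment at which its call begins: read the wrist's pose just before it. calibration takes no time and is no camera call; for the wrist camera it gives the pose at the moment of the call.
- r.hand_in(): hands the job in, once; it reports no verdict.
Trained networks look in the newest picture that a camera, given by its name, has taken for a name from the list of things; names that differ only in an ending like _2 or _b are one class to them, and where a whole thing is asked for, a point or a joint stands for the part that bears it (a point fixed in the world has none). Each returns a list of dicts, best first, with "conf" (0 to 1); they miss things now and then, are a little off and sometimes report something else, mostly with a low value. They report only what shows in the picture. A call takes as long as a camera call.
- r.boxes_of(camera, thing): "pixel" ([column, row] in pixels, amid what is visible of it).
The state is a dict: "clock": time; "joint_pos": joint angles; "joint_vel": joint speeds; "effort": joint torques, N m; "position": TCP position; "orientation": TCP orientation; "ft_force": force on the tool from outside, world axes, zero at the start; "ft_torque": the same for the moment, N m; "width": opening from 0.0 (shut) to 1.0 (fully open).
Only numpy, scipy, OpenCV 4.12 (cv2) and the standard library are available. Lean on these libraries where they do the work, as an engineer would, in place of code of your own. Each camera call takes 0.05 s, during which the arm holds its last target.

TASK

The pipe fittings on this storeroom bench are in the wrong trays. First pull the copper sleeve up out of the white plastic socket and stand it in the red tray; then change the other three round, parking one of them by itself on the black rubber mat and letting go of it while its tray is being freed, until the white socket is in the white tray, the brass bush in the yellow tray and the steel nipple in the blue tray. Set each one down upright in the middle of its tray and leave it standing there.

Things in the scene. Friction and masses are not known exactly. Their poses are not given: they have to be found in the camera images.
- socket_mid (a point): white plastic pipe socket, a short upright tube open at both ends: outside diameter 56 mm, bore 44 mm, 60 mm high, about 90 g. At the start it stands in a wrong tray with the copper sleeve standing loosely inside it. Point at its centre, 30 mm above its underside; z is its axis, up.
- sleeve_mid (a point): copper pipe sleeve, an upright tube: outside diameter 34 mm, 110 mm high, about 150 g. At the start it stands inside the socket, on the same tray floor, and its upper 50 mm stick out above the socket's rim. Point at its centre, 55 mm above its underside; z is its axis, up.
- bush_mid (a point): solid brass bush with a dark disc on its top face, upright: a hexagon collar (46 mm across flats, 53 mm across corners) from 18 to 34 mm above its underside, and above it a plain round barrel of diameter 40 mm up to its top at 65 mm; about 350 g. Point at its centre, 32.5 mm above its underside; z is its axis, up.
- nipple_mid (a point): grey galvanised steel barrel nipple, a solid upright round bar with a dark disc on its top face and dark thread rings at both ends: diameter 38 mm, 75 mm high, about 380 g. Point at its centre, 37.5 mm above its underside; z is its axis, up.
- tray_white: shallow square green stock tray with a white floor and a white label strip sticking out of its front (the tray's -x side); the place of the white plastic socket. 92 x 92 mm outside, 84 x 84 mm inside, walls 22 mm high, inner floor 5 mm above the bench; the strip reaches 62 mm from the centre. Fixed to the bench. Origin at the centre of its underside, x and y along its sides, z up.
- tray_yellow: shallow square green stock tray with a yellow floor and a yellow label strip sticking out of its front (the tray's -x side); the place of the brass bush. 92 x 92 mm outside, 84 x 84 mm inside, walls 22 mm high, inner floor 5 mm above the bench; the strip reaches 62 mm from the centre. Fixed to the bench. Origin at the centre of its underside, x and y along its sides, z up.
- tray_blue: shallow square green stock tray with a blue floor and a blue label strip sticking out of its front (the tray's -x side); the place of the steel nipple. 92 x 92 mm outside, 84 x 84 mm inside, walls 22 mm high, inner floor 5 mm above the bench; the strip reaches 62 mm from the centre. Fixed to the bench. Origin at the centre of its underside, x and y along its sides, z up.
- tray_red: shallow square green stock tray with a red floor and a red label strip sticking out of its front (the tray's -x side); the place of the copper sleeve. 92 x 92 mm outside, 84 x 84 mm inside, walls 22 mm high, inner floor 5 mm above the bench; the strip reaches 62 mm from the centre. Fixed to the bench. Origin at the centre of its underside, x and y along its sides, z up. Empty at the start.
- mat: black ribbed rubber mat, 110 x 110 mm, 4 mm thick, fixed flat to the bench; the free spot for parking one fitting. Empty at the start. Origin at the centre of its underside, z up.

How it is judged:
On the way, in this order (a step that is already met when the one before it is completed fails the run):
1. the copper sleeve is out of the socket, standing released in the middle of the red tray (horizontal distance between sleeve_mid and tray_red below 0.015 m and height (world z) of sleeve_mid between 0.054 and 0.066 m and angle between sleeve_mid's own z axis and vertical below 0.12 rad and contact force between the fingers and sleeve below 0.1 N and linear speed of sleeve below 0.02 m/s and angular speed of sleeve below 0.2 rad/s), for 0.2 s.
2. the socket, the bush or the nipple is parked on the mat: released, at rest, its centre over the mat (((x of socket_mid in the frame of mat between -0.055 and 0.055 m and y of socket_mid in the frame of mat between -0.055 and 0.055 m and height (world z) of socket_mid below 0.042 m and linear speed of socket below 0.03 m/s and contact force between the fingers and socket below 0.1 N) or (x of bush_mid in the frame of mat between -0.055 and 0.055 m and y of bush_mid in the frame of mat between -0.055 and 0.055 m and height (world z) of bush_mid below 0.0445 m and linear speed of bush below 0.03 m/s and contact force between the fingers and bush below 0.1 N) or (x of nipple_mid in the frame of mat between -0.055 and 0.055 m and y of nipple_mid in the frame of mat between -0.055 and 0.055 m and height (world z) of nipple_mid below 0.0495 m and linear speed of nipple below 0.03 m/s and contact force between the fingers and nipple below 0.1 N))), for 0.2 s.
At the end, for the whole second after the job is handed in: Copper sleeve in the red tray, white socket in the white, brass bush in the yellow, steel nipple in the blue: each on the tray floor (height within 6 mm), upright within 0.12 rad, its centre within 15 mm of the tray's centre seen from above, released and at rest (all of step 1 and horizontal distance between socket_mid and tray_white below 0.015 m and height (world z) of socket_mid between 0.029 and 0.041 m and angle between each of socket_mid, bush_mid, nipple_mid's own z axis and vertical below 0.12 rad and contact force between the fingers and socket below 0.1 N and linear speed of each of socket, bush, nipple below 0.02 m/s and angular speed of each of socket, bush, nipple below 0.2 rad/s and horizontal distance between bush_mid and tray_yellow below 0.015 m and height (world z) of bush_mid between 0.0315 and 0.0435 m and contact force between the fingers and bush below 0.1 N and horizontal distance between nipple_mid and tray_blue below 0.015 m and height (world z) of nipple_mid between 0.0365 and 0.0485 m and contact force between the fingers and nipple below 0.1 N); the robot touches nothing.
It also fails if it takes over 128 s, if anything falls off the work surface, if the arm or the gripper's body presses on something with over 40 N, if the wrist force passes 120 N, or if a joint passes its speed limit or range.

## Working session

There is one attempt and no reset: what is moved stays moved. The work goes in short steps, Python scripts to look and compute and a tool call to move; the robot and the scene stay as the last step left them, time stands still between calls to the robot, and variables do not carry over. Pictures are saved under pics/ and viewed, and the job is handed in when it is done.

Besides the shell and the picture viewer there is one more tool, called after ">>>" as a command line: name --pt "numbers of a row" for each row, then --argument value for the rest. play_rows: Moves the arm, as the interface text tells. Its arguments: {"type":"object","properties":{"grip":{"type":"array"},"linear":{"type":"array"},"spin":{"type":"array"},"force":{"type":"number"}},"required":["grip","linear","spin"]}

```bash
mkdir -p pics; ls
python3 - <<'E'
from station import r
import cv2,numpy as np
print(r.state(), r.tip_reach)
for n in ("scene","top","wrist"):
    c=r.calibration(n); print(n,np.round(c["K"],1).tolist(),np.round(c["R"],3).tolist(),np.round(c["t"],3).tolist())
    im=r.camera(n); cv2.imwrite(f"pics/a_{n}.png",im[:,:,::-1])
for t in ["socket_mid","sleeve_mid","bush_mid","nipple_mid","tray_white","tray_yellow","tray_blue","tray_red","mat"]:
    print(t,[ (np.round(d["pixel"],1).tolist(),round(d["conf"],2)) for d in r.boxes_of("top",t)][:2])
E
```

```text
pics
{'clock': 0.0, 'joint_pos': array([-1.31251201e+00,  4.94185737e-01,  1.34613513e+00, -3.12167346e-05,
        1.30252026e+00, -9.54989393e-02]), 'joint_vel': array([ 0.00019346, -0.00028577, -0.00049807, -0.00027048,  0.00053111,
        0.00014471]), 'effort': array([ 6.73737683e-03, -8.78805327e+01, -3.81855547e+01,  7.13725900e-02,
        5.32202376e-02, -1.10291146e-04]), 'position': array([ 0.21642777, -0.58592826,  0.22433533]), 'orientation': array([ 9.84394507e-01,  1.75974611e-01, -6.57498769e-05, -6.20946832e-04]), 'ft_force': array([0.2017707 , 0.32704597, 0.93472766]), 'ft_torque': array([-0.02845557,  0.00722907, -0.04559656]), 'width': 0.9974076642090596} 0.011
scene [[441.7, 0.0, 289.3], [0.0, 441.7, 217.0], [0.0, 0.0, 1.0]] [[0.23, 0.973, 0.001], [0.573, -0.135, -0.809], [-0.787, 0.187, -0.588]] [-0.141, -0.266, 1.273]
top [[490.9, 0.0, 282.8], [0.0, 490.9, 205.4], [0.0, 0.0, 1.0]] [[0.111, -0.994, 0.001], [-0.974, -0.109, -0.199], [0.198, 0.021, -0.98]] [-0.045, 0.555, 0.969]
wrist [[356.4, 0.0, 281.8], [0.0, 356.4, 208.0], [0.0, 0.0, 1.0]] [[0.347, -0.938, -0.001], [-0.912, -0.337, 0.234], [-0.22, -0.08, -0.972]] [-0.625, -0.027, 0.389]
socket_mid [([341.9, 177.5], 0.77)]
sleeve_mid [([348.5, 169.1], 0.56)]
bush_mid [([281.1, 247.1], 0.76)]
nipple_mid [([220.5, 160.9], 0.65)]
tray_white [([231.5, 167.5], 0.64)]
tray_yellow [([346.4, 189.4], 0.91)]
tray_blue [([276.3, 257.6], 0.86), ([230.7, 168.9], 0.66)]
tray_red [([382.3, 260.9], 0.58)]
mat [([173.8, 236.2], 0.63)]
```

View pics/a_top.png

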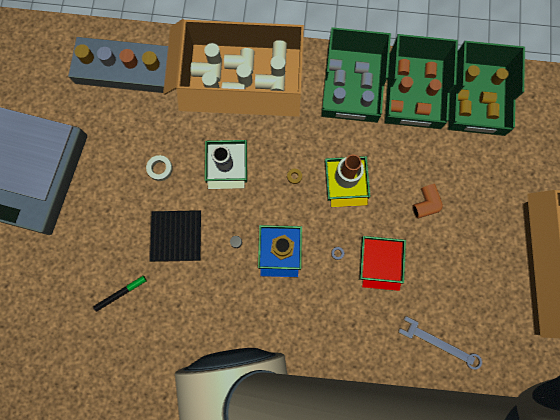

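View pics/a_scene.png

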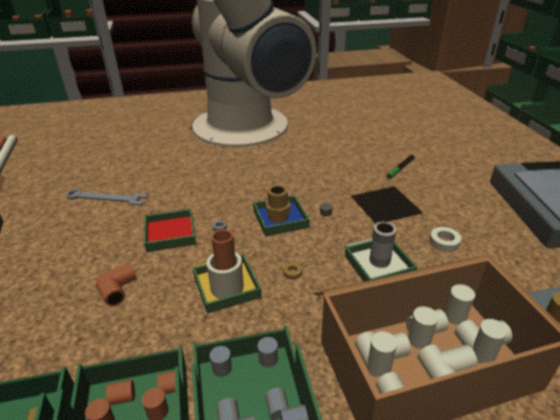

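The top view shows the nipple in the white tray (225,162), the socket and sleeve in the yellow tray (345,180), and the bush in the blue tray (281,248). The red tray is empty (383,262) and so is the mat (175,236). Next I'll measure them properly.

```bash
cat > h.py <<'E'
import numpy as np,cv2
from scipy.optimize import minimize
def ray(c,px,z):
    K,R,t=map(np.array,(c["K"],c["R"],c["t"]))
    d=R.T@np.linalg.inv(K)@np.array([px[0],px[1],1.]); o=-R.T@t
    return o+d*(z-o[2])/d[2]
def proj(c,P):
    K,R,t=map(np.array,(c["K"],c["R"],c["t"]))
    q=(np.atleast_2d(P)@R.T+t)@K.T
    return q[:,:2]/q[:,2:]
def tray_pts(x,y,a,h=.046,z=(0,.022)):
    ca,sa=np.cos(a),np.sin(a)
    return np.array([[x+ca*u-sa*v,y+sa*u+ca*v,zz] for zz in z for u,v in((-h,-h),(h,-h),(h,h),(-h,h))])
E
python3 - <<'E'
from station import r
import cv2,numpy as np
from h import *
c=r.calibration("top"); im=cv2.imread("pics/a_top.png")
s=r.calibration("scene")
big=cv2.resize(im[130:300,140:420],None,fx=2.8,fy=2.8,interpolation=cv2.INTER_CUBIC)
cv2.imwrite("pics/b.png",big)
big=cv2.resize(cv2.imread("pics/a_scene.png")[150:320,130:430],None,fx=2.6,fy=2.6,interpolation=cv2.INTER_CUBIC)
cv2.imwrite("pics/bs.png",big)
for n,p,z in [("white",(225,160),.022),("nip top",(222,154),.08),("yellow",(346.5,178),.022),("sleeve top",(352,160),.115),("blue",(280,247),.022),("bush top",(282.5,245),.07),("red",(383,260),.022),("mat",(175.5,236),.004)]:
    print(n,np.round(ray(c,p,z),4))
E
```

```text
white [0.6502 0.1554 0.022 ]
nip top [0.6457 0.1544 0.08  ]
yellow [ 0.6391 -0.1137  0.022 ]
sleeve top [ 0.6518 -0.1117  0.115 ]
blue [0.4728 0.0137 0.022 ]
bush top [0.4719 0.0082 0.07  ]
red [ 0.4696 -0.2055  0.022 ]
mat [0.4735 0.2418 0.004 ]
```

View pics/b.png

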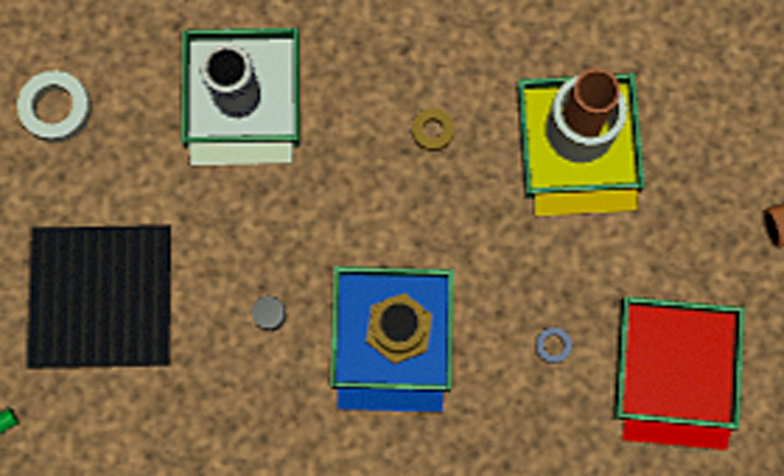

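View pics/bs.png

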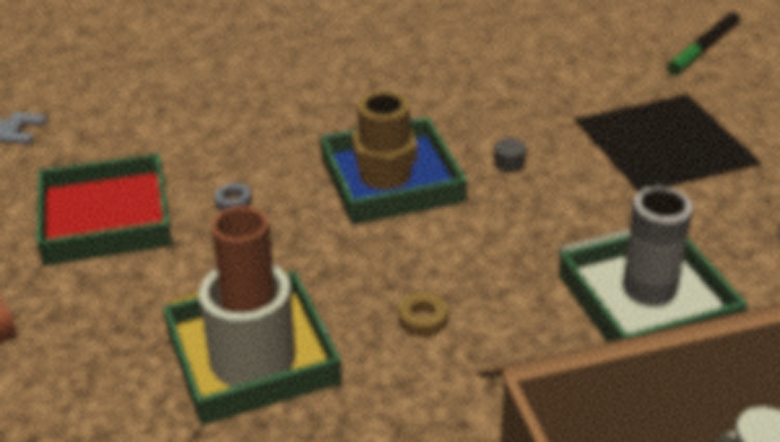

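Run:
```python
from station import r
from h import *
c=r.calibration("top")
f=lambda p:(p[0]/2.8+140-.32,p[1]/2.8+130-.32)
T=dict(white=[(182,31),(298,29),(300,142),(184,146)],yellow=[(518,81),(636,74),(642,187),(528,194)],blue=[(334,267),(452,270),(450,389),(331,388)],red=[(624,297),(742,309),(737,427),(617,418)])
for n,q in T.items():
    P=np.array([ray(c,f(p),.022) for p in q]); m=P.mean(0)
    e=(P[0]+P[1]-P[2]-P[3])[:2]; print(n,np.round(m[:2],4),"yaw",round(np.degrees(np.arctan2(e[1],e[0])),1),"sz",np.round([np.linalg.norm(e)/2,np.linalg.norm((P[0]+P[3]-P[1]-P[2])[:2])/2],4))
print("mat",np.mean([ray(c,f(p),.004) for p in [(31,227),(169,226),(169,366),(28,367)]],0).round(4))
for n,p,z in [("nip",(226.5,68),.08),("sleeve",(596.5,91),.115),("bush",(400,322),.07),("socket",(591,109),.065)]: print(n,ray(c,f(p),z).round(4))
s=r.calibration("scene"); g=lambda p:(p[0]/2.6+130,p[1]/2.6+150)
for n,p,z in [("nip",(664,204),.08),("sleeve",(242,222),.115),("bush",(383,103),.07),("socket",(246,287),.065)]: print("scene",n,ray(s,g(p),z).round(4))
```

```text
white [0.649  0.1536] yaw 8.7 sz [0.0932 0.0911]
yellow [ 0.6407 -0.1151] yaw 8.8 sz [0.0911 0.0908]
blue [0.4731 0.0146] yaw 5.3 sz [0.0913 0.0898]
red [ 0.4715 -0.2044] yaw 1.2 sz [0.0904 0.0898]
mat [0.4749 0.2428 0.004 ]
nip [0.6455 0.1574 0.08  ]
sleeve [ 0.6475 -0.1135  0.115 ]
bush [0.4725 0.0082 0.07  ]
socket [ 0.6486 -0.1164  0.065 ]
scene nip [0.6479 0.158  0.08  ]
scene sleeve [ 0.6489 -0.1126  0.115 ]
scene bush [0.4717 0.009  0.07  ]
scene socket [ 0.6494 -0.1146  0.065 ]
```

>>> play_rows --grip '[0.0912, 0.0912, 0.0912, 0.0912, 0.0912, 0.0912, 0.0912, 0.0912, 0.0912, 0.0912]' --pt "0.024 0.026 0" --pt "0.024 0.026 0" --pt "0.024 0.026 0" --pt "0.024 0.026 0" --pt "0.024 0.026 0" --pt "0.024 0.026 0" --pt "0.024 0.026 0" --pt "0.024 0.026 0" --pt "0.024 0.026 0" --pt "0.024 0.026 0" --spin '[-0.02, -0.02, -0.02, -0.02, -0.02, -0.02, -0.02, -0.02, -0.02, -0.02]' --force 25

```text
clock: 1.43
position: [0.4575, -0.3249, 0.2251]
orientation: [0.997, 0.076, 0.0, 0.0]
ft_force: [0.5, -0.9, -1.0]
width: 0.996
```

Target xy is (0.648,-0.113).

>>> play_rows --grip '[0.0912, 0.0912, 0.0912, 0.0912, 0.0912, 0.0912, 0.0912, 0.0912, 0.0912, 0.0912]' --pt "0.024 0.026 0" --pt "0.024 0.026 0" --pt "0.024 0.026 0" --pt "0.024 0.026 0" --pt "0.024 0.026 0" --pt "0.024 0.026 0" --pt "0.024 0.026 0" --pt "0.022 0.03 0" --pt "0 0 0" --pt "0 0 0" --spin '[-0.02, -0.02, -0.02, -0.02, -0.02, -0.02, -0.02, -0.012, 0, 0]'

```text
clock: 2.27
position: [0.6473, -0.1126, 0.2246]
orientation: [1.0, 0.002, -0.0, -0.0]
ft_force: [-0.4, -0.4, -1.2]
width: 1.002
```

Run:
```python
from station import r
from h import *
c=r.calibration("wrist"); im=r.camera("wrist"); 
for P in ([.648,-.113,.115],[.648,-.113,.065]):
    print(proj(c,P))
cv2.imwrite("pics/c.png",im[:,:,::-1]); print(r.state()["position"],r.state()["joint_pos"].round(2))
```

```text
[[281.37451153 207.58396861]]
[[281.44618321 194.8264253 ]]
[ 0.64659132 -0.11380997  0.22466308] [-0.26  0.54  1.26 -0.    1.34  1.3 ]
```

View pics/c.png

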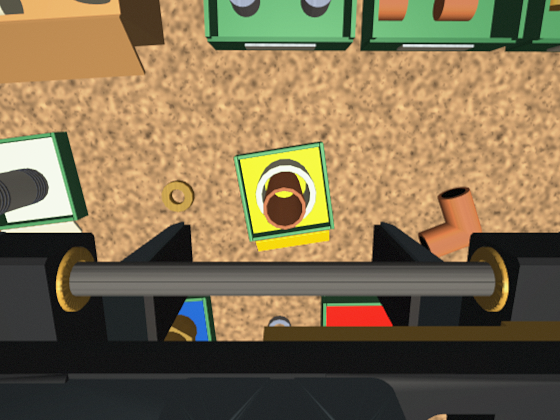

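The wrist view shows the sleeve rim centred at about (286,208), where I predicted (281,208). So it's about 2 mm off, toward -y. Descending.

>>> play_rows --grip '[0.0912, 0.0912, 0.0912, 0.0912, 0.0912, 0.0912, 0.0912, 0.0912, 0.0912, 0.0912]' --pt "0 -0.002 -0.02" --pt "0 0 -0.025" --pt "0 0 -0.025" --pt "0 0 -0.025" --pt "0 0 -0.02" --pt "0 0 -0.015" --pt "0 0 -0.008" --pt "0 0 0" --pt "0 0 0" --pt "0 0 0" --spin '[0, 0, 0, 0, 0, 0, 0, 0, 0, 0]'

```text
clock: 3.15
position: [0.6471, -0.1169, 0.0882]
orientation: [1.0, 0.001, 0.001, 0.0]
ft_force: [0.8, 0.3, -0.4]
width: 0.998
```

>>> play_rows --grip '[0.07, 0.06, 0.05, 0.045, 0.04, 0.036, 0.03, 0.025, 0.02, 0.02]' --pt "0 0 0" --pt "0 0 0" --pt "0 0 0" --pt "0 0 0" --pt "0 0 0" --pt "0 0 0" --pt "0 0 0" --pt "0 0 0" --pt "0 0 0" --pt "0 0 0" --spin '[0, 0, 0, 0, 0, 0, 0, 0, 0, 0]' --force 25

```text
clock: 3.98
position: [0.6465, -0.1163, 0.0868]
orientation: [1.0, 0.001, -0.0, -0.0]
ft_force: [-0.6, -0.5, 0.3]
width: 0.362
```

>>> play_rows --grip '[0.02, 0.02, 0.02, 0.02, 0.02, 0.02, 0.02, 0.02, 0.02, 0.02]' --pt "0 0 0.005" --pt "0 0 0.01" --pt "0 0 0.01" --pt "0 0 0.015" --pt "0 0 0.015" --pt "0 0 0.015" --pt "0 0 0.015" --pt "0 0 0.015" --pt "0 0 0.01" --pt "0 0 0.005" --spin '[0, 0, 0, 0, 0, 0, 0, 0, 0, 0]'

```text
clock: 4.82
position: [0.6472, -0.1165, 0.2043]
orientation: [1.0, 0.001, 0.001, 0.0]
ft_force: [0.1, -0.4, -0.8]
width: 0.371
```

Run:
```python
from station import r
from h import *
s=r.state();im=r.camera("wrist");im2=r.camera("top")
cv2.imwrite("pics/d.png",np.hstack([im[:,:,::-1],cv2.resize(im2[100:310,130:410,::-1],None,fx=2,fy=2)])[:, :1120]); print(s["position"],s["width"])
i=cv2.imread("pics/d.png"); cv2.imwrite("pics/d.png",cv2.resize(i,(800,300)))
```

```text
[ 0.64720552 -0.11645943  0.20433156] 0.3706245748990525
```

View pics/d.png

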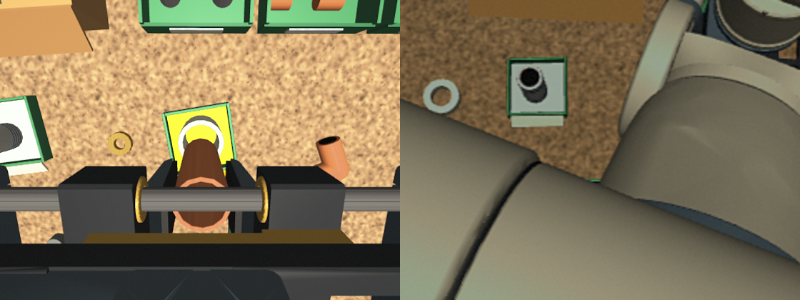

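>>> play_rows --grip '[0.02, 0.02, 0.02, 0.02, 0.02, 0.02, 0.02, 0.02, 0.02, 0.02]' --pt "-0.01 -0.005 0" --pt "-0.02 -0.01 0" --pt "-0.022 -0.011 0" --pt "-0.024 -0.012 0" --pt "-0.024 -0.012 0" --pt "-0.024 -0.012 0" --pt "-0.022 -0.011 0" --pt "-0.02 -0.01 0" --pt "-0.009 -0.005 0" --pt "0 0 0" --spin '[0, 0, 0, 0, 0, 0, 0, 0, 0, 0]'

```text
clock: 5.75
position: [0.4692, -0.2049, 0.2014]
orientation: [1.0, 0.0, -0.001, -0.0]
ft_force: [0.1, 0.4, -0.7]
width: 0.368
```

>>> play_rows --grip '[0.02, 0.02, 0.02, 0.02, 0.02, 0.02, 0.02, 0.02, 0.02, 0.02]' --pt "0 0 -0.01" --pt "0 0 -0.02" --pt "0 0 -0.02" --pt "0 0 -0.015" --pt "0 0 -0.015" --pt "0 0 -0.01" --pt "0 0 -0.01" --pt "0 0 0" --pt "0 0 0" --pt "0 0 0" --spin '[0, 0, 0, 0, 0, 0, 0, 0, 0, 0]'

```text
clock: 6.58
position: [0.472, -0.2044, 0.1023]
orientation: [1.0, 0.001, 0.0, 0.0]
ft_force: [-0.6, 1.1, -1.6]
width: 0.368
```

Run:
```python
from station import r
from h import *
s=r.state();print(s["position"],s["width"],s["ft_force"])
im=r.camera("wrist");cv2.imwrite("pics/e.png",im[:,:,::-1])
c=r.calibration("wrist")
print(proj(c,tray_pts(.4715,-.2044,np.radians(1.2),.046,(.022,))).round())
cv2.imwrite("pics/e2.png",r.camera("scene")[:,:,::-1])
```

```text
[ 0.47199278 -0.20438132  0.10232969] 0.36814831513549096 [-0.60330123  1.11781101 -1.64165952]
[[345. 279.]
 [348. 151.]
 [210. 154.]
 [219. 281.]]
```

View pics/e.png

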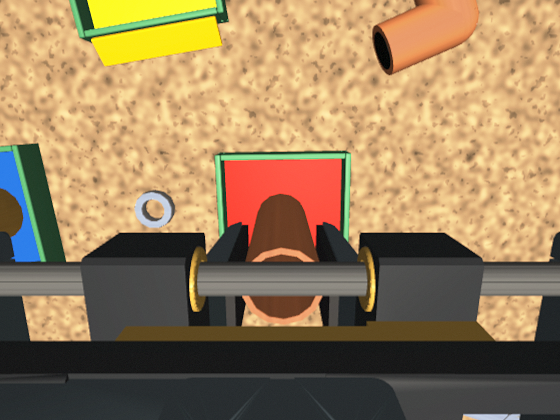

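View pics/e2.png

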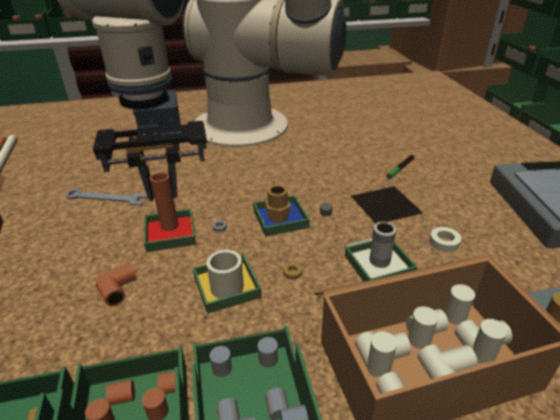

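The sleeve is over the red tray (rim centre about column 283). Lowering the last 15 mm and releasing.

>>> play_rows --grip '[0.02, 0.02, 0.02, 0.02, 0.02, 0.036, 0.038, 0.04, 0.045, 0.05]' --pt "0 -0.001 -0.005" --pt "0 0 -0.005" --pt "0 0 -0.004" --pt "0 0 0" --pt "0 0 0" --pt "0 0 0" --pt "0 0 0" --pt "0 0 0" --pt "0 0 0" --pt "0 0 0" --spin '[0, 0, 0, 0, 0, 0, 0, 0, 0, 0]'

```text
clock: 7.52
position: [0.4716, -0.2053, 0.088]
orientation: [1.0, 0.001, 0.0, 0.0]
ft_force: [1.1, -0.7, 0.3]
width: 0.53
```

>>> play_rows --grip '[0.06, 0.07, 0.08, 0.09, 0.09, 0.09, 0.09, 0.09, 0.09, 0.09]' --pt "0 0 0" --pt "0 0 0" --pt "0 0 0" --pt "0 0 0.01" --pt "0 0 0.03" --pt "0 0 0.03" --pt "0 0 0.03" --pt "0 0 0.03" --pt "0 0 0.01" --pt "0 0 0" --spin '[0, 0, 0, 0, 0, 0, 0, 0, 0, 0]'

```text
clock: 8.35
position: [0.4727, -0.206, 0.2312]
orientation: [1.0, 0.001, 0.002, 0.001]
ft_force: [0.9, -0.5, 0.6]
width: 0.985
```

Run:
```python
from station import r
from h import *
s=r.state();print(s["position"],s["width"],s["ft_force"])
im=r.camera("wrist");cv2.imwrite("pics/f.png",im[:,:,::-1])
c=r.calibration("wrist")
print(proj(c,tray_pts(.4715,-.2044,np.radians(1.2),.046,(.022,))).round(), proj(c,[.4715,-.2044,.115]))
cv2.imwrite("pics/f2.png",r.camera("scene")[:,:,::-1])
```

```text
[ 0.47270339 -0.2059503   0.23123325] 0.9850336901339793 [ 0.93553591 -0.54098198  0.58771023]
[[323. 229.]
 [324. 142.]
 [234. 144.]
 [238. 230.]] [[279.20928286 207.96396949]]
```

View pics/f.png

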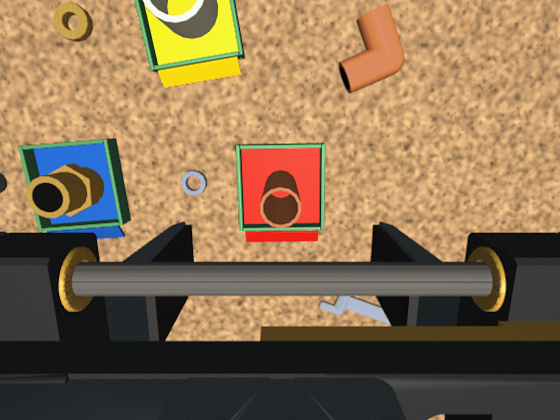

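View pics/f2.png

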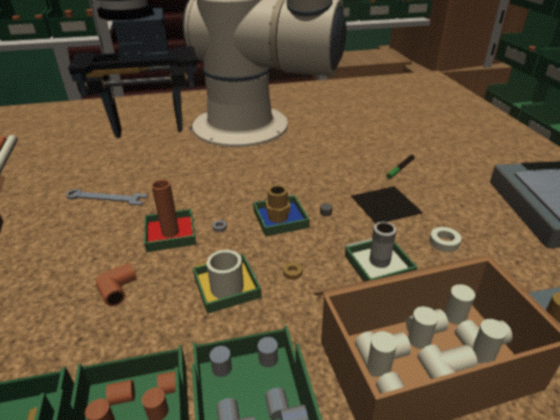

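The sleeve stands upright with its rim at (280,207) in the wrist view, where I expected (279,208), so step 1 looks good. Next is the nipple at (0.647,0.158).

>>> play_rows --grip '[0.09, 0.09, 0.09, 0.09, 0.09, 0.09, 0.09, 0.09, 0.09, 0.09]' --pt "0.012 0.025 0" --pt "0.015 0.031 0" --pt "0.015 0.031 0" --pt "0.015 0.031 0" --pt "0.015 0.031 0" --pt "0.015 0.031 0" --pt "0.015 0.031 0" --pt "0.015 0.031 0" --pt "0.015 0.031 0" --pt "0.015 0.031 0" --spin '[0, 0, 0, 0, 0, 0, 0, 0, 0, 0]'

```text
clock: 9.28
position: [0.6182, 0.1004, 0.2261]
orientation: [1.0, 0.001, -0.001, 0.0]
ft_force: [0.5, -0.7, -0.1]
width: 0.987
```

>>> play_rows --grip '[0.09, 0.09, 0.09, 0.09, 0.09]' --pt "0.015 0.031 0" --pt "0.012 0.028 0" --pt "0 0 0" --pt "0 0 0" --pt "0 0 0" --spin '[0, 0, 0, 0, 0]'

```text
clock: 9.7
position: [0.6447, 0.1573, 0.2264]
orientation: [1.0, 0.001, -0.001, 0.0]
ft_force: [-0.5, 0.1, 0.1]
width: 0.988
```

Run:
```python
from station import r
from h import *
s=r.state();print(s["position"],s["width"],s["joint_pos"].round(2))
im=r.camera("wrist");cv2.imwrite("pics/g.png",im[:,:,::-1])
c=r.calibration("wrist")
print(proj(c,tray_pts(.649,.1536,np.radians(6),.046,(.022,))).round(), proj(c,[.647,.1575,.08]))
```

```text
[0.64471756 0.15733071 0.22639108] 0.98798471938346 [ 0.15  0.55  1.24 -0.    1.36  1.72]
[[332. 221.]
 [325. 133.]
 [234. 142.]
 [246. 229.]] [[280.12108511 195.70880072]]
```

View pics/g.png

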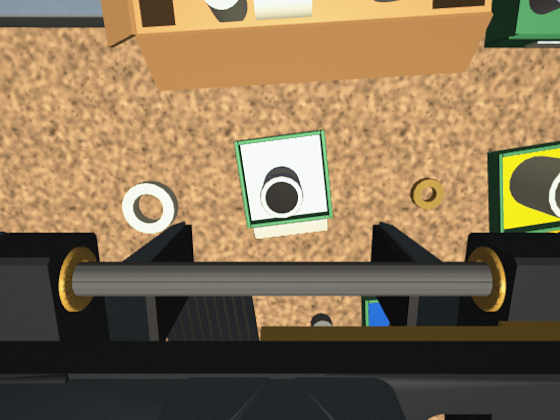

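Nipple top is at (282,197), predicted (280,196), so I'm lined up. Descending to z=0.052.

>>> play_rows --grip '[0.09, 0.09, 0.09, 0.09, 0.09, 0.09, 0.09, 0.09, 0.09, 0.09]' --pt "0.002 0 -0.02" --pt "0 0 -0.03" --pt "0 0 -0.03" --pt "0 0 -0.03" --pt "0 0 -0.025" --pt "0 0 -0.02" --pt "0 0 -0.012" --pt "0 0 -0.007" --pt "0 0 0" --pt "0 0 0" --spin '[0, 0, 0, 0, 0, 0, 0, 0, 0, 0]'

```text
clock: 10.58
position: [0.6479, 0.1574, 0.0547]
orientation: [1.0, 0.001, 0.0, -0.0]
ft_force: [0.0, -0.8, -0.5]
width: 0.985
```

>>> play_rows --grip '[0.07, 0.06, 0.05, 0.045, 0.04, 0.036, 0.03, 0.025, 0.02, 0.02]' --pt "0 0 0" --pt "0 0 0" --pt "0 0 0" --pt "0 0 0" --pt "0 0 0" --pt "0 0 0" --pt "0 0 0" --pt "0 0 0" --pt "0 0 0" --pt "0 0 0" --spin '[0, 0, 0, 0, 0, 0, 0, 0, 0, 0]' --force 35

```text
clock: 11.42
position: [0.6475, 0.1577, 0.0539]
orientation: [1.0, 0.001, -0.0, 0.0]
ft_force: [-0.6, 0.0, 0.6]
width: 0.407
```

>>> play_rows --grip '[0.02, 0.02, 0.02, 0.02, 0.02, 0.02, 0.02, 0.02, 0.02, 0.02]' --pt "0 0 0.005" --pt "0 0 0.01" --pt "0 0 0.01" --pt "0 0 0.015" --pt "0 0 0.015" --pt "0 0 0.015" --pt "0 0 0.015" --pt "0 0 0.015" --pt "0 0 0" --pt "0 0 0" --spin '[0, 0, 0, 0, 0, 0, 0, 0, 0, 0]'

```text
clock: 12.25
position: [0.648, 0.1578, 0.1551]
orientation: [1.0, 0.001, 0.001, -0.0]
ft_force: [0.1, 0.1, -3.1]
width: 0.409
```

>>> play_rows --grip '[0.02, 0.02, 0.02, 0.02, 0.02, 0.02, 0.02, 0.02, 0.02, 0.02]' --pt "-0.01 0.005 0" --pt "-0.02 0.01 0" --pt "-0.022 0.011 0" --pt "-0.023 0.011 0" --pt "-0.023 0.011 0" --pt "-0.023 0.011 0" --pt "-0.022 0.011 0" --pt "-0.02 0.01 0" --pt "-0.01 0.005 0" --pt "0 0 0" --spin '[0, 0, 0, 0, 0, 0, 0, 0, 0, 0]'

```text
clock: 13.08
position: [0.4716, 0.2434, 0.1533]
orientation: [1.0, 0.002, -0.001, 0.0]
ft_force: [-0.5, -0.5, -2.9]
width: 0.408
```

>>> play_rows --grip '[0.02, 0.02, 0.02, 0.02, 0.02, 0.02, 0.02, 0.02, 0.02, 0.02]' --pt "0 0 -0.01" --pt "0 0 -0.02" --pt "0 0 -0.02" --pt "0 0 -0.015" --pt "0 0 -0.015" --pt "0 0 -0.01" --pt "0 0 0" --pt "0 0 0" --pt "0 0 0" --pt "0 0 0" --spin '[0, 0, 0, 0, 0, 0, 0, 0, 0, 0]'

```text
clock: 13.92
position: [0.4752, 0.2428, 0.0646]
orientation: [1.0, 0.001, 0.001, -0.0]
ft_force: [-0.8, -0.1, -2.9]
width: 0.406
```

Run:
```python
from station import r
from h import *
s=r.state();print(s["position"],s["width"],s["joint_pos"].round(2))
im=r.camera("wrist");cv2.imwrite("pics/i.png",im[:,:,::-1])
```

```text
[0.47519763 0.24282794 0.06463518] 0.40570047297959155 [ 0.36  0.58  1.74 -0.    0.82  1.93]
```

View pics/i.png

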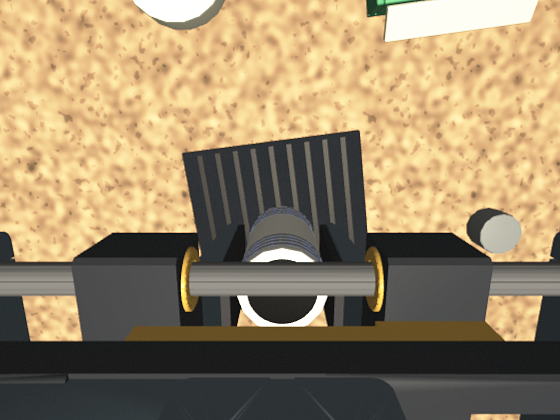

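The nipple is held over the mat, about in the middle. Lowering and releasing.

>>> play_rows --grip '[0.02, 0.02, 0.02, 0.02, 0.02, 0.04, 0.042, 0.045, 0.05, 0.055]' --pt "0 0 -0.005" --pt "0 0 -0.004" --pt "0 0 -0.002" --pt "0 0 0" --pt "0 0 0" --pt "0 0 0" --pt "0 0 0" --pt "0 0 0" --pt "0 0 0" --pt "0 0 0" --spin '[0, 0, 0, 0, 0, 0, 0, 0, 0, 0]'

```text
clock: 14.8
position: [0.4746, 0.2427, 0.0529]
orientation: [1.0, 0.001, 0.0, -0.0]
ft_force: [0.2, -0.9, 0.3]
width: 0.585
```

>>> play_rows --grip '[0.065, 0.075, 0.085, 0.09, 0.09, 0.09, 0.09, 0.09, 0.09, 0.09]' --pt "0 0 0" --pt "0 0 0" --pt "0 0 0" --pt "0 0 0.02" --pt "0 0 0.03" --pt "0 0 0.03" --pt "0 0 0.03" --pt "0 0 0.03" --pt "0 0 0.03" --pt "0 0 0" --spin '[0, 0, 0, 0, 0, 0, 0, 0, 0, 0]'

```text
clock: 15.63
position: [0.4768, 0.2436, 0.2283]
orientation: [1.0, 0.001, 0.004, -0.001]
ft_force: [1.4, 0.6, 0.6]
width: 0.987
```

Run:
```python
from station import r
from h import *
s=r.state();print(s["position"],s["width"],s["joint_pos"].round(2))
im=r.camera("wrist");cv2.imwrite("pics/j.png",im[:,:,::-1])
c=r.calibration("wrist")
print(proj(c,[.475,.243,.079]))
cv2.imwrite("pics/j2.png",r.camera("scene")[:,:,::-1])
```

```text
[0.47677263 0.24360639 0.22830836] 0.9872771089643994 [0.36 0.36 1.57 0.   1.2  1.93]
[[281.56555551 200.41290533]]
```

View pics/j.png

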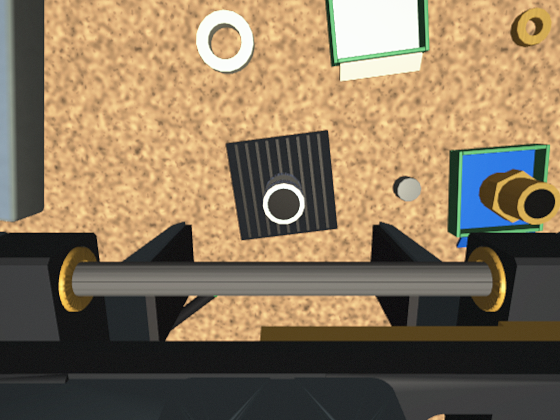

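View pics/j2.png

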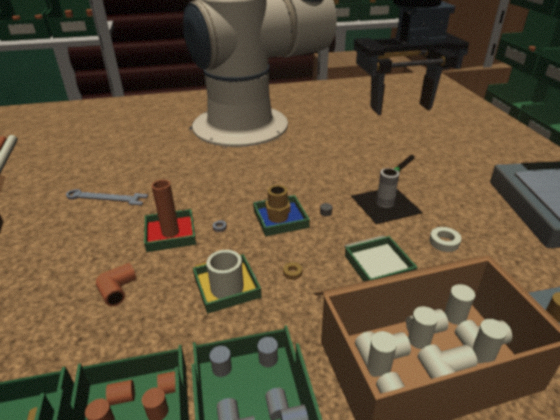

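The nipple stands on the mat at (283,203). Next is the socket, at about (0.648,-0.117).

>>> play_rows --grip '[0.09, 0.09, 0.09, 0.09, 0.09, 0.09, 0.09, 0.09, 0.09, 0.09]' --pt "0.012 -0.025 0" --pt "0.015 -0.031 0" --pt "0.015 -0.031 0" --pt "0.015 -0.031 0" --pt "0.015 -0.031 0" --pt "0.015 -0.031 0" --pt "0.015 -0.031 0" --pt "0.015 -0.031 0" --pt "0.015 -0.031 0" --pt "0.015 -0.031 0" --spin '[0, 0, 0, 0, 0, 0, 0, 0, 0, 0]'

```text
clock: 16.57
position: [0.6214, -0.0629, 0.2212]
orientation: [1.0, 0.001, -0.001, -0.0]
ft_force: [0.4, 0.9, 0.5]
width: 0.987
```

>>> play_rows --grip '[0.09, 0.09, 0.09, 0.09, 0.09]' --pt "0.015 -0.031 0" --pt "0.01 -0.024 0" --pt "0 0 0" --pt "0 0 0" --pt "0 0 0" --spin '[0, 0, 0, 0, 0]'

```text
clock: 16.98
position: [0.6458, -0.1159, 0.2215]
orientation: [1.0, 0.001, -0.001, -0.0]
ft_force: [0.4, 0.5, -0.6]
width: 0.987
```

Run:
```python
from station import r
from h import *
s=r.state();print(s["position"],s["width"],s["joint_pos"].round(2))
im=r.camera("wrist");cv2.imwrite("pics/k.png",im[:,:,::-1])
c=r.calibration("wrist")
print(proj(c,tray_pts(.6407,-.1151,np.radians(8.8),.046,(.022,))).round(), proj(c,[.648,-.117,.065]))
```

```text
[ 0.6457962  -0.11587854  0.22152712] 0.986565754958913 [-0.27  0.54  1.26  0.    1.34  1.3 ]
[[331. 228.]
 [320. 140.]
 [229. 154.]
 [245. 241.]] [[282.82527771 193.52956626]]
```

View pics/k.png

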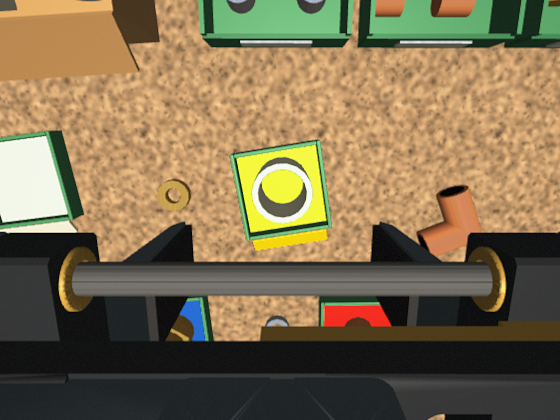

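>>> play_rows --grip '[0.0912, 0.0912, 0.0912, 0.0912, 0.0912, 0.0912, 0.0912, 0.0912, 0.0912, 0.0912]' --pt "0.002 0 -0.02" --pt "0 0 -0.03" --pt "0 0 -0.03" --pt "0 0 -0.03" --pt "0 0 -0.025" --pt "0 0 -0.02" --pt "0 0 -0.012" --pt "0 0 -0.007" --pt "0 0 0" --pt "0 0 0" --spin '[0, 0, 0, 0, 0, 0, 0, 0, 0, 0]'

```text
clock: 17.87
position: [0.6489, -0.116, 0.0497]
orientation: [1.0, 0.001, 0.0, 0.0]
ft_force: [0.8, -0.3, 0.5]
width: 1.002
```

>>> play_rows --grip '[0.08, 0.07, 0.065, 0.06, 0.056, 0.053, 0.05, 0.045, 0.045, 0.045]' --pt "0 0 0" --pt "0 0 0" --pt "0 0 0" --pt "0 0 0" --pt "0 0 0" --pt "0 0 0" --pt "0 0 0" --pt "0 0 0" --pt "0 0 0" --pt "0 0 0" --spin '[0, 0, 0, 0, 0, 0, 0, 0, 0, 0]' --force 20

```text
clock: 18.7
position: [0.6487, -0.1163, 0.0491]
orientation: [1.0, 0.001, 0.0, 0.0]
ft_force: [-0.4, -0.7, 5.6]
width: 0.607
```

>>> play_rows --grip '[0.045, 0.045, 0.045, 0.045, 0.045, 0.045, 0.045, 0.045, 0.045, 0.045]' --pt "0 0 0.005" --pt "0 0 0.01" --pt "0 0 0.01" --pt "0 0 0.015" --pt "0 0 0.015" --pt "0 0 0.015" --pt "0 0 0.015" --pt "0 0 0.015" --pt "0 0 0" --pt "0 0 0" --spin '[0, 0, 0, 0, 0, 0, 0, 0, 0, 0]'

```text
clock: 19.53
position: [0.649, -0.1164, 0.1502]
orientation: [1.0, 0.001, 0.001, 0.0]
ft_force: [-0.9, 0.3, -1.3]
width: 0.609
```

>>> play_rows --grip '[0.045, 0.045, 0.045, 0.045, 0.045, 0.045, 0.045, 0.045, 0.045, 0.045]' --pt "0 0.015 0" --pt "0 0.025 0" --pt "0 0.03 0" --pt "0 0.035 0" --pt "0 0.035 0" --pt "0 0.035 0" --pt "0 0.035 0" --pt "0 0.03 0" --pt "0 0.02 0" --pt "0 0.01 0" --spin '[0, 0, 0, 0, 0, 0, 0, 0, 0, 0]'

```text
clock: 20.37
position: [0.6474, 0.1572, 0.1478]
orientation: [1.0, 0.002, -0.001, -0.0]
ft_force: [-0.3, 0.4, -0.9]
width: 0.607
```

>>> play_rows --grip '[0.045, 0.045, 0.045, 0.045, 0.045, 0.045, 0.045, 0.045, 0.045, 0.045]' --pt "0 0 0" --pt "0 0 -0.01" --pt "0 0 -0.02" --pt "0 0 -0.02" --pt "0 0 -0.015" --pt "0 0 -0.01" --pt "0 0 -0.005" --pt "0 0 0" --pt "0 0 0" --pt "0 0 0" --spin '[0, 0, 0, 0, 0, 0, 0, 0, 0, 0]'

```text
clock: 21.2
position: [0.6491, 0.1536, 0.0698]
orientation: [1.0, 0.001, 0.001, -0.0]
ft_force: [-0.4, 0.1, -1.2]
width: 0.611
```

Run:
```python
from station import r
from h import *
s=r.state();print(s["position"],s["width"],s["ft_force"])
im=r.camera("wrist");cv2.imwrite("pics/l.png",im[:,:,::-1])
c=r.calibration("wrist")
print(proj(c,tray_pts(.649,.1536,np.radians(7),.046,(.022,))).round())
cv2.imwrite("pics/l2.png",r.camera("scene")[:,:,::-1])
```

```text
[0.64911129 0.1535912  0.06976337] 0.6114299206024142 [-0.36271507  0.11299216 -1.23854307]
[[361. 293.]
 [350. 148.]
 [193. 167.]
 [218. 309.]]
```

View pics/l.png

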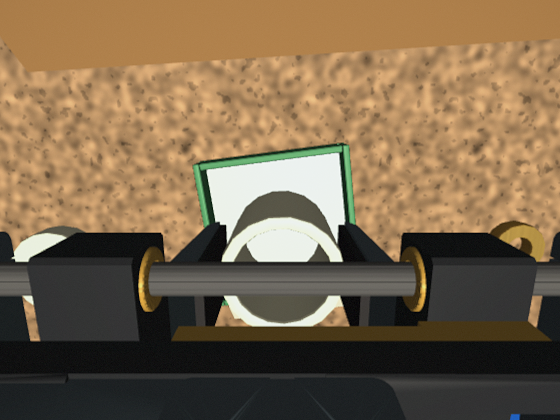

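View pics/l2.png

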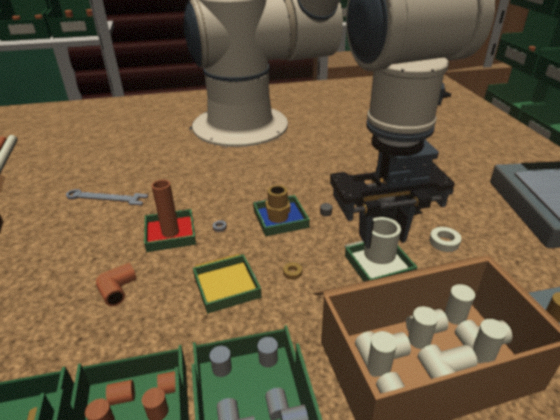

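The socket is over the white tray, and the tray's back rim at (195,165)–(348,147) matches the prediction. Lowering and releasing.

>>> play_rows --grip '[0.045, 0.045, 0.045, 0.045, 0.045, 0.045, 0.045, 0.056, 0.058, 0.062]' --pt "0 0 -0.007" --pt "0 0 -0.006" --pt "0 0 -0.005" --pt "0 0 -0.0025" --pt "0 0 0" --pt "0 0 0" --pt "0 0 0" --pt "0 0 0" --pt "0 0 0" --pt "0 0 0" --spin '[0, 0, 0, 0, 0, 0, 0, 0, 0, 0]'

```text
clock: 22.13
position: [0.6485, 0.1537, 0.0482]
orientation: [1.0, 0.001, -0.0, 0.0]
ft_force: [-0.4, -0.0, -0.3]
width: 0.669
```

>>> play_rows --grip '[0.068, 0.076, 0.085, 0.09, 0.09, 0.09, 0.09, 0.09, 0.09, 0.09]' --pt "0 0 0" --pt "0 0 0" --pt "0 0 0" --pt "0 0 0.02" --pt "0 0 0.03" --pt "0 0 0.03" --pt "0 0 0.03" --pt "0 0 0.03" --pt "0 0 0.03" --pt "0 0 0" --spin '[0, 0, 0, 0, 0, 0, 0, 0, 0, 0]'

```text
clock: 22.97
position: [0.6511, 0.1541, 0.2248]
orientation: [1.0, 0.001, 0.004, -0.001]
ft_force: [1.0, -0.3, 0.3]
width: 0.985
```

Run:
```python
from station import r
from h import *
s=r.state();print(s["position"],s["width"],s["ft_force"])
im=r.camera("wrist");cv2.imwrite("pics/m.png",im[:,:,::-1])
c=r.calibration("wrist")
print(proj(c,tray_pts(.649,.1536,np.radians(7),.046,(.022,))).round(),proj(c,[.649,.1536,.065]))
```

```text
[0.65109689 0.15414673 0.22484112] 0.9846704027596622 [ 1.04891759 -0.25572932  0.26860967]
[[330. 228.]
 [322. 139.]
 [230. 150.]
 [244. 238.]] [[281.5190005 198.4286317]]
```

View pics/m.png

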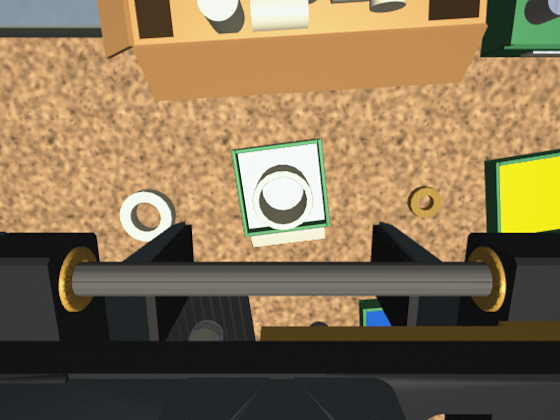

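The socket is centred at (283,198). Now the bush at (0.472,0.0085).

>>> play_rows --grip '[0.09, 0.09, 0.09, 0.09, 0.09, 0.09, 0.09, 0.09, 0.09, 0.09]' --pt "-0.015 -0.01 0" --pt "-0.022 -0.02 0" --pt "-0.025 -0.02 0" --pt "-0.025 -0.02 0" --pt "-0.025 -0.02 0" --pt "-0.025 -0.02 0" --pt "-0.025 -0.02 0" --pt "-0.015 -0.015 0" --pt "0 0 0" --pt "0 0 0" --spin '[0, 0, 0, 0, 0, 0, 0, 0, 0, 0]'

```text
clock: 23.85
position: [0.4708, 0.0082, 0.218]
orientation: [1.0, 0.0, -0.0, -0.0]
ft_force: [0.3, -0.0, 0.3]
width: 0.987
```

Run:
```python
from station import r
from h import *
s=r.state();print(s["position"],s["width"],s["ft_force"])
im=r.camera("wrist");cv2.imwrite("pics/n.png",im[:,:,::-1])
c=r.calibration("wrist")
print(proj(c,tray_pts(.4731,.0146,np.radians(5.3),.046,(.022,))).round(),proj(c,[.472,.0085,.07]))
```

```text
[0.47075988 0.00822345 0.21800014] 0.9865157569231029 [ 0.29329975 -0.04789216  0.26039293]
[[323. 226.]
 [318. 137.]
 [224. 145.]
 [236. 234.]] [[281.16956845 197.70255528]]
```

View pics/n.png

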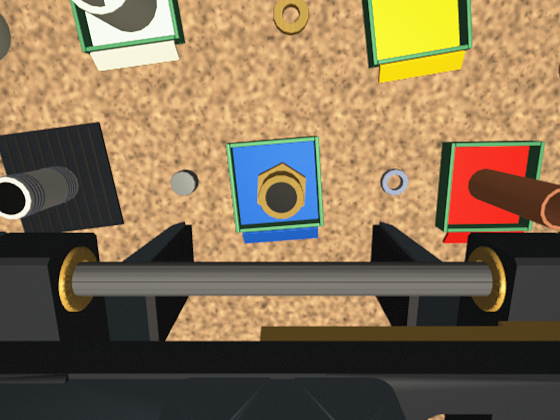

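>>> play_rows --grip '[0.09, 0.09, 0.09, 0.09, 0.09, 0.09, 0.09, 0.09, 0.09, 0.09]' --pt "0.001 0 -0.02" --pt "0 0 -0.03" --pt "0 0 -0.03" --pt "0 0 -0.03" --pt "0 0 -0.02" --pt "0 0 -0.016" --pt "0 0 -0.012" --pt "0 0 -0.006" --pt "0 0 0" --pt "0 0 0" --spin '[0, 0, 0, 0, 0, 0, 0, 0, 0, 0]'

```text
clock: 24.73
position: [0.4729, 0.0091, 0.0543]
orientation: [1.0, 0.001, -0.0, -0.0]
ft_force: [-0.7, -0.5, -0.1]
width: 0.99
```

>>> play_rows --grip '[0.07, 0.06, 0.05, 0.045, 0.042, 0.038, 0.033, 0.025, 0.02, 0.02]' --pt "0 0 0" --pt "0 0 0" --pt "0 0 0" --pt "0 0 0" --pt "0 0 0" --pt "0 0 0" --pt "0 0 0" --pt "0 0 0" --pt "0 0 0" --pt "0 0 0" --spin '[0, 0, 0, 0, 0, 0, 0, 0, 0, 0]' --force 35

```text
clock: 25.57
position: [0.4725, 0.0087, 0.0544]
orientation: [1.0, 0.001, 0.0, -0.0]
ft_force: [-1.0, 0.5, 0.7]
width: 0.422
```

>>> play_rows --grip '[0.02, 0.02, 0.02, 0.02, 0.02, 0.02, 0.02, 0.02, 0.02, 0.02]' --pt "0 0 0.005" --pt "0 0 0.01" --pt "0 0 0.01" --pt "0 0 0.015" --pt "0 0 0.015" --pt "0 0 0.015" --pt "0 0 0.015" --pt "0 0 0.015" --pt "0 0 0" --pt "0 0 0" --spin '[0, 0, 0, 0, 0, 0, 0, 0, 0, 0]'

```text
clock: 26.4
position: [0.4727, 0.0087, 0.1547]
orientation: [1.0, 0.001, 0.001, 0.0]
ft_force: [0.5, -0.1, -3.9]
width: 0.424
```

>>> play_rows --grip '[0.02, 0.02, 0.02, 0.02, 0.02, 0.02, 0.02, 0.02, 0.02, 0.02]' --pt "0.01 -0.007 0" --pt "0.02 -0.015 0" --pt "0.022 -0.016 0" --pt "0.022 -0.016 0" --pt "0.022 -0.016 0" --pt "0.022 -0.016 0" --pt "0.02 -0.015 0" --pt "0.02 -0.015 0" --pt "0.01 -0.008 0" --pt "0 0 0" --spin '[0, 0, 0, 0, 0, 0, 0, 0, 0, 0]'

```text
clock: 27.23
position: [0.6424, -0.1176, 0.1525]
orientation: [1.0, 0.0, -0.0, 0.0]
ft_force: [-1.1, -0.3, -3.3]
width: 0.423
```

>>> play_rows --grip '[0.02, 0.02, 0.02, 0.02, 0.02, 0.02, 0.02, 0.02, 0.02, 0.02]' --pt "0 0 0" --pt "0 0 -0.01" --pt "0 0 -0.02" --pt "0 0 -0.02" --pt "0 0 -0.015" --pt "0 0 -0.01" --pt "0 0 -0.005" --pt "0 0 0" --pt "0 0 0" --pt "0 0 0" --spin '[0, 0, 0, 0, 0, 0, 0, 0, 0, 0]'

```text
clock: 28.07
position: [0.6411, -0.1154, 0.0753]
orientation: [1.0, 0.001, 0.001, 0.0]
ft_force: [0.3, 0.4, -3.5]
width: 0.425
```

Run:
```python
from station import r
from h import *
s=r.state();print(s["position"],s["width"],s["ft_force"])
im=r.camera("wrist");cv2.imwrite("pics/o.png",im[:,:,::-1])
c=r.calibration("wrist")
print(proj(c,tray_pts(.6407,-.1151,np.radians(8.8),.046,(.022,))).round())
```

```text
[ 0.64107821 -0.11535065  0.07530649] 0.4247952549667667 [ 0.32936109  0.41443373 -3.53319885]
[[361. 287.]
 [345. 145.]
 [193. 169.]
 [222. 307.]]
```

View pics/o.png

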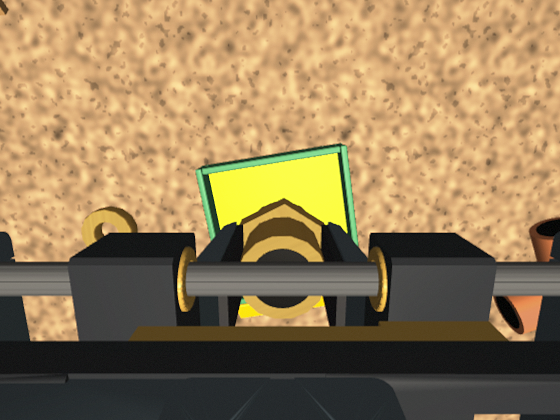

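The bush is over the yellow tray, and its back rim at (200,170)–(346,146) matches. Lowering 21 mm and releasing.

>>> play_rows --grip '[0.02, 0.02, 0.02, 0.02, 0.02, 0.02, 0.02, 0.041, 0.044, 0.048]' --pt "0 -0.001 -0.007" --pt "0 0 -0.006" --pt "0 0 -0.005" --pt "0 0 -0.0025" --pt "0 0 0" --pt "0 0 0" --pt "0 0 0" --pt "0 0 0" --pt "0 0 0" --pt "0 0 0" --spin '[0, 0, 0, 0, 0, 0, 0, 0, 0, 0]'

```text
clock: 28.95
position: [0.6406, -0.1163, 0.0538]
orientation: [1.0, 0.001, 0.0, 0.0]
ft_force: [0.5, 0.4, 0.1]
width: 0.518
```

>>> play_rows --grip '[0.058, 0.068, 0.08, 0.09, 0.09, 0.09, 0.09, 0.09, 0.09, 0.09]' --pt "0 0 0" --pt "0 0 0" --pt "0 0 0" --pt "0 0 0.02" --pt "0 0 0.03" --pt "0 0 0.03" --pt "0 0 0.03" --pt "0 0 0.03" --pt "0 0 0.03" --pt "0 0 0" --spin '[0, 0, 0, 0, 0, 0, 0, 0, 0, 0]'

```text
clock: 29.78
position: [0.643, -0.117, 0.2302]
orientation: [1.0, 0.001, 0.004, 0.001]
ft_force: [0.2, -0.9, 1.4]
width: 0.99
```

Run:
```python
from station import r
from h import *
s=r.state();print(s["position"],s["width"],s["ft_force"])
im=r.camera("wrist");cv2.imwrite("pics/p.png",im[:,:,::-1])
c=r.calibration("wrist")
print(proj(c,tray_pts(.6407,-.1151,np.radians(8.8),.046,(.022,))).round(),proj(c,[.6407,-.1151,.07]))
```

```text
[ 0.64303506 -0.11695062  0.23017002] 0.9901492806549461 [ 0.15937038 -0.88399208  1.37517807]
[[328. 225.]
 [317. 138.]
 [228. 152.]
 [243. 237.]] [[278.91431789 198.5775439 ]]
```

View pics/p.png

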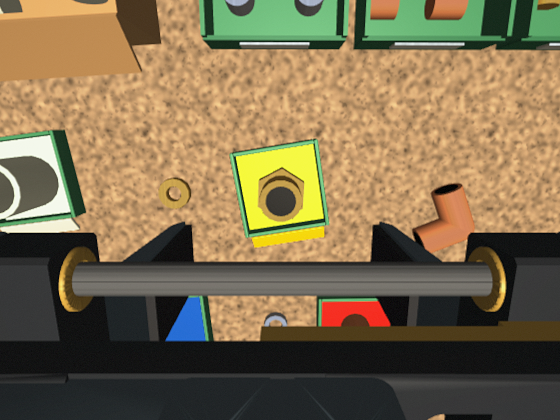

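The bush is centred at (281,198). Back to the nipple on the mat.

>>> play_rows --grip '[0.09, 0.09, 0.09, 0.09, 0.09, 0.09, 0.09, 0.09, 0.09, 0.09]' --pt "-0.012 0.025 0" --pt "-0.014 0.031 0" --pt "-0.014 0.031 0" --pt "-0.014 0.031 0" --pt "-0.014 0.031 0" --pt "-0.014 0.031 0" --pt "-0.014 0.031 0" --pt "-0.014 0.031 0" --pt "-0.014 0.031 0" --pt "-0.014 0.031 0" --spin '[0, 0, 0, 0, 0, 0, 0, 0, 0, 0]'

```text
clock: 30.67
position: [0.5011, 0.1889, 0.223]
orientation: [1.0, 0.001, -0.001, 0.0]
ft_force: [1.3, -0.5, -0.4]
width: 0.988
```

>>> play_rows --grip '[0.09, 0.09, 0.09, 0.09, 0.09]' --pt "-0.014 0.031 0" --pt "-0.014 0.024 0" --pt "0 0 0" --pt "0 0 0" --pt "0 0 0" --spin '[0, 0, 0, 0, 0]'

```text
clock: 31.08
position: [0.4745, 0.2423, 0.2233]
orientation: [1.0, 0.001, -0.0, 0.0]
ft_force: [0.2, -0.1, 0.2]
width: 0.986
```

Run:
```python
from station import r
from h import *
s=r.state();print(s["position"],s["width"],s["ft_force"])
im=r.camera("wrist");cv2.imwrite("pics/q.png",im[:,:,::-1])
c=r.calibration("wrist")
print(proj(c,[.475,.243,.079]))
```

```text
[0.47446618 0.24233625 0.22334056] 0.9856018918305556 [ 0.22747017 -0.12673682  0.16062888]
[[279.69481203 198.69878109]]
```

View pics/q.png

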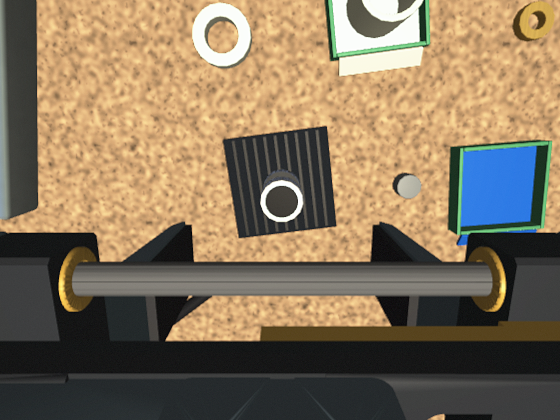

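Lined up: the nipple top is at (281,201). z down to 0.053.

>>> play_rows --grip '[0.09, 0.09, 0.09, 0.09, 0.09, 0.09, 0.09, 0.09, 0.09, 0.09]' --pt "0 0 -0.02" --pt "0 0 -0.03" --pt "0 0 -0.03" --pt "0 0 -0.03" --pt "0 0 -0.025" --pt "0 0 -0.018" --pt "0 0 -0.011" --pt "0 0 -0.007" --pt "0 0 0" --pt "0 0 0" --spin '[0, 0, 0, 0, 0, 0, 0, 0, 0, 0]'

```text
clock: 31.97
position: [0.4749, 0.2422, 0.053]
orientation: [1.0, 0.0, -0.0, 0.0]
ft_force: [-0.2, 0.8, 0.3]
width: 0.987
```

>>> play_rows --grip '[0.07, 0.06, 0.05, 0.045, 0.04, 0.036, 0.03, 0.025, 0.02, 0.02]' --pt "0 0 0" --pt "0 0 0" --pt "0 0 0" --pt "0 0 0" --pt "0 0 0" --pt "0 0 0" --pt "0 0 0" --pt "0 0 0" --pt "0 0 0" --pt "0 0 0" --spin '[0, 0, 0, 0, 0, 0, 0, 0, 0, 0]' --force 35

```text
clock: 32.8
position: [0.4746, 0.2427, 0.0529]
orientation: [1.0, 0.001, 0.0, -0.0]
ft_force: [-0.4, -0.3, 2.2]
width: 0.402
```

>>> play_rows --grip '[0.02, 0.02, 0.02, 0.02, 0.02, 0.02, 0.02, 0.02, 0.02, 0.02]' --pt "0 0 0.005" --pt "0 0 0.01" --pt "0 0 0.01" --pt "0 0 0.015" --pt "0 0 0.015" --pt "0 0 0.015" --pt "0 0 0.015" --pt "0 0 0.015" --pt "0 0 0" --pt "0 0 0" --spin '[0, 0, 0, 0, 0, 0, 0, 0, 0, 0]'

```text
clock: 33.63
position: [0.4749, 0.2429, 0.1539]
orientation: [1.0, 0.001, 0.001, -0.0]
ft_force: [0.1, -0.5, -3.3]
width: 0.41
```

Blue tray is at (0.473,0.014), so the shift is (-0.002,-0.229).

>>> play_rows --grip '[0.02, 0.02, 0.02, 0.02, 0.02, 0.02, 0.02, 0.02, 0.02, 0.02]' --pt "-0.002 -0.012 0" --pt "0 -0.025 0" --pt "0 -0.03 0" --pt "0 -0.03 0" --pt "0 -0.03 0" --pt "0 -0.03 0" --pt "0 -0.03 0" --pt "0 -0.025 0" --pt "0 -0.017 0" --pt "0 0 0" --spin '[0, 0, 0, 0, 0, 0, 0, 0, 0, 0]'

```text
clock: 34.47
position: [0.4716, 0.0106, 0.1521]
orientation: [1.0, -0.0, -0.001, 0.0]
ft_force: [0.9, -0.2, -4.0]
width: 0.408
```

>>> play_rows --grip '[0.02, 0.02, 0.02, 0.02, 0.02, 0.02, 0.02, 0.02, 0.02, 0.02]' --pt "0 0 0" --pt "0 0 -0.01" --pt "0 0 -0.02" --pt "0 0 -0.02" --pt "0 0 -0.015" --pt "0 0 -0.01" --pt "0 0 -0.005" --pt "0 0 0" --pt "0 0 0" --pt "0 0 0" --spin '[0, 0, 0, 0, 0, 0, 0, 0, 0, 0]'

```text
clock: 35.3
position: [0.4728, 0.0139, 0.0734]
orientation: [1.0, 0.001, 0.0, 0.0]
ft_force: [-0.6, -0.0, -2.2]
width: 0.409
```

Run:
```python
from station import r
from h import *
s=r.state();print(s["position"],s["width"],s["ft_force"])
im=r.camera("wrist");cv2.imwrite("pics/s.png",im[:,:,::-1])
c=r.calibration("wrist")
print(proj(c,tray_pts(.4731,.0146,np.radians(5.3),.046,(.022,))).round())
```

```text
[0.47279923 0.01389229 0.0734145 ] 0.4085821369505494 [-0.60385893 -0.0307516  -2.23230589]
[[357. 292.]
 [350. 149.]
 [195. 163.]
 [215. 304.]]
```

View pics/s.png

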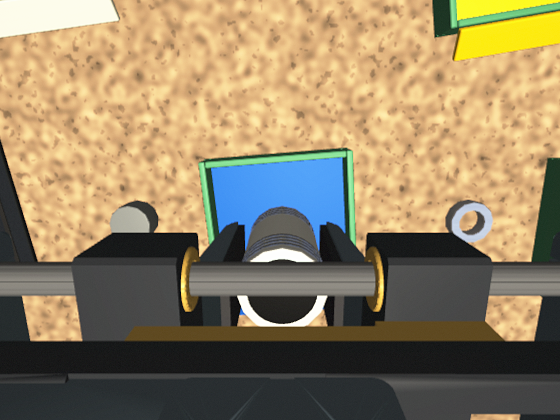

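The tray's rim at (201,162)–(352,152) agrees with the prediction. Lowering 19 mm, releasing and retreating.

>>> play_rows --grip '[0.02, 0.02, 0.02, 0.02, 0.02, 0.02, 0.02, 0.04, 0.042, 0.046]' --pt "0 -0.001 -0.007" --pt "0 0 -0.006" --pt "0 0 -0.004" --pt "0 0 -0.0025" --pt "0 0 0" --pt "0 0 0" --pt "0 0 0" --pt "0 0 0" --pt "0 0 0" --pt "0 0 0" --spin '[0, 0, 0, 0, 0, 0, 0, 0, 0, 0]'

```text
clock: 36.18
position: [0.4725, 0.0127, 0.0534]
orientation: [1.0, 0.001, -0.0, -0.0]
ft_force: [0.2, -1.4, -0.2]
width: 0.495
```

>>> play_rows --grip '[0.056, 0.066, 0.08, 0.09, 0.09, 0.09, 0.09, 0.09, 0.09, 0.09]' --pt "0 0 0" --pt "0 0 0" --pt "0 0 0" --pt "0 0 0.02" --pt "0 0 0.03" --pt "0 0 0.03" --pt "0 0 0.03" --pt "0 0 0.03" --pt "0 0 0.03" --pt "0 0 0" --spin '[0, 0, 0, 0, 0, 0, 0, 0, 0, 0]'

```text
clock: 37.02
position: [0.4748, 0.0125, 0.2285]
orientation: [1.0, 0.001, 0.004, 0.0]
ft_force: [1.0, 0.4, 1.5]
width: 0.986
```

Run:
```python
from station import r
from h import *
s=r.state();print(s["position"],s["width"],s["ft_force"])
im=r.camera("wrist");cv2.imwrite("pics/t.png",im[:,:,::-1])
c=r.calibration("wrist")
print(proj(c,tray_pts(.4731,.0146,np.radians(5.3),.046,(.022,))).round(),proj(c,[.4731,.0146,.08]))
cv2.imwrite("pics/t2.png",r.camera("scene")[:,:,::-1])
```

```text
[0.47483348 0.01253158 0.22847648] 0.9862470023103781 [0.98077782 0.44697232 1.47367728]
[[326. 227.]
 [320. 140.]
 [229. 148.]
 [240. 235.]] [[278.5527841  200.52096721]]
```

View pics/t.png

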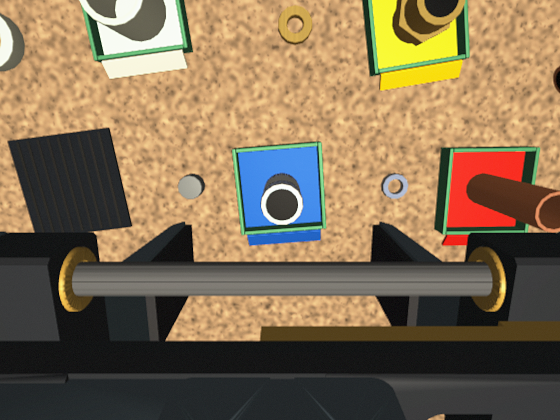

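View pics/t2.png

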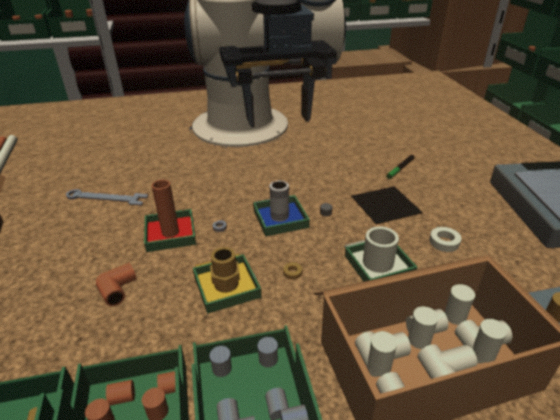

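All four fittings stand upright in their own trays. Letting things settle for a moment, then handing in.

>>> play_rows --grip '[0.09, 0.09, 0.09, 0.09]' --pt "0 0 0" --pt "0 0 0" --pt "0 0 0" --pt "0 0 0" --spin '[0, 0, 0, 0]'

```text
clock: 37.45
position: [0.4722, 0.0127, 0.2226]
orientation: [1.0, 0.001, -0.001, -0.0]
ft_force: [-0.0, 0.3, -0.2]
width: 0.987
```

Run:
```python
from station import r
print(r.hand_in(), r.state()["clock"])
```

```text
the job is handed in; nothing more can be done
the job is handed in; nothing more can be done
```

All four fittings are in their own trays, and I handed the job in at about 37 s of the 128 s allowed.

- **Order of moves:** I stood the copper sleeve in the red tray, then parked the steel nipple on the mat and let go of it. After that the white socket went to the white tray, the brass bush to the yellow tray, and the nipple from the mat to the blue tray.
- **Last checks:** After each release, the wrist camera showed the fitting centred in its tray, within about 4 pixels (roughly 3 mm) of where it should be; the limit is 15 mm. The final scene picture shows all four upright, with the gripper clear, open and touching nothing. The wrist force readings I saw never went above about 6 N.

No check failed or disagreed. `hand_in` gives no verdict, so I can't confirm the final scoring.

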